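Move the vacuum port's stopper to the other port

TASK

The chuck needs the vacuum port that is now plugged. Press that port's black release collar in and, holding it in, pull the white stopper out; then push the stopper fully home in the other port, so that it locks there and the collar is back up, and let go. Leave everything else where it stands.

Things in the scene. Friction and masses are not known exactly. Their poses are not given: they have to be found in the camera images.
- port_a: push-in vacuum port, fixed: aluminium block 70 x 70 x 30 mm with an upright round steel fitting (blind bore 18 mm across, its floor 34 mm above the table) and a black round release collar on top. Origin: centre of the block's underside, on the bore's axis. This is the port that holds the stopper at the start.
- port_a_mouth (a point): centre of the top face of port_a's collar at rest, 77 mm above the table (does not move with it). The collar is 42 mm across, 10 mm thick, with a 19 mm hole
- port_a_collar (a joint): port_a collar: 0 up at rest, grows as pushed down, at most 0.008 m. Sprung up: 4 N at rest, 12 N fully in. It works claws in the bore: up, they lock behind the stopper's barb; past 0.005 m they are clear of it. Fingertips either side of the stopper can push it in, then close on the stopper and lift: once 2 mm up with the collar in, the barb no longer catches.
- port_b: push-in vacuum port, fixed: aluminium block 70 x 70 x 30 mm with an upright round steel fitting (blind bore 18 mm across, its floor 34 mm above the table) and a black round release collar on top. Origin: centre of the block's underside, on the bore's axis. Identical to port_a but open at the start; the stopper goes here.
- port_b_mouth (a point): centre of the top face of port_b's collar at rest, 77 mm above the table (does not move with it). The collar is 42 mm across, 10 mm thick, with a 19 mm hole
- port_b_collar (a joint): port_b collar: 0 up at rest, grows as pushed down, at most 0.008 m. Sprung up: 4 N at rest, 12 N fully in. It works claws in the bore: up, they lock behind the stopper's barb; past 0.005 m they are clear of it. Pushing the stopper in (up to 10 N) spreads the claws, drawing the collar down 4 mm until the barb has passed; fingers may push it down too.
- stopper_mid (a point): centre of the stopper, an upright white plastic rod 16 mm across, 80 mm long, 40 g; 40 mm above its foot; z along it to its top. From the foot: 8 mm of cone (6 to 16 mm across), 3 mm barb, 9 mm of neck 8 mm across, then plain rod. Home, its foot is on the bore's floor, this point 74 mm above the table, and 37 mm of rod stand above the resting collar
- wafer_box: bystander: round white flat box, 114 mm across, 20 mm high; origin under its centre
- solvent: bystander: white bottle, 60 mm across, 150 mm high; origin under its centre
- screwdriver: bystander: screwdriver 170 mm long, lying; origin on its underside
- beaker: bystander: glass beaker, 60 mm across, 75 mm high; origin under its centre
- probe_holder: bystander: small probe positioner, 50 x 44 mm, 56 mm high, with knobs and a needle arm; origin under its centre
- mouse: bystander: black computer mouse, 105 x 60 x 30 mm; origin under its centre
- tip_box: bystander: flat grey box with clear lid, 85 x 55 x 27 mm; origin under its centre

How it is judged:
By the outcome, as a careful person would: the job done as asked, in the order asked, and still so for the second after the job is handed in, with the robot touching nothing.
It also fails if it takes over 51 s, if anything falls off the work surface, if the arm or the gripper's body presses on something with over 40 N, if the wrist force passes 120 N, or if a joint passes its speed limit or range.

ROBOT

A 7-joint arm with a two-finger parallel gripper is mounted at the origin on the work surface. World frame = base frame: x ahead of the robot, y to its left, z up, the work surface at z = 0. Lengths are in m, angles in rad, forces in N, time in s.
With the tool pointing down it reaches from about 0.4 to 0.875 m from the base axis. Payload 4.4 kg.
Tool frame: the origin (TCP) lies midway between the tips of the shut fingers; the grasp point (between the pads) lies 19 mm behind it; y points along the fingers, x is the direction in which the jaws open and shut, and the axes are right-handed (so a half turn about y gives the same grasp; the last joint's range is limited). The gripper opens to 85 mm and grips with 20 to 120 N. Pads are 22 mm wide; open, the fingers measure 114 mm over their backs; the gripper's body (76 mm by 85 mm) begins 54 mm behind the grasp point. The pads swing forward as they close: fully open they stand 13 mm farther back than shut.
Start: joints at [-1.226, 0.628, 0.038, 1.517, -0.027, 0.996, -0.02], TCP at [0.26, 0.596, 0.231] pointing down, gripper open.
Joint ranges: [-3.06, 3.06], [-0.37, 2.12], [-1.25, 1.32], [0.18, 2.47], [-1.1, 4.24], [0.23, 1.98], [-2.94, 2.94]. Speed limits (rad/s): [2.57, 2.57, 3.14, 3.14, 3.14, 3.14, 3.14].

INTERFACE

Orientations are given as a unit quaternion [w, x, y, z].
In Python, from rig import robot, readout, cams gives the robot as it stands. The module is installed in compiled form; this text tells all that it offers. Calls block until the motion is done:
- robot.goto(position, orientation): joint-space move of the TCP to a pose.
- robot.move_straight(position, ori=None, velocity=0.15): straight line of the TCP; ori=None keeps the orientation; velocity is the mean speed in m/s.
- robot.move_joints(angles): joint-space move.
- robot.command_gripper(opening, grip_force=None): opening from 0.0 (shut) to 1.0 (fully open); grip_force is the grip in N (None keeps the last); returns when the fingers have stopped.
- robot.hold(seconds).
- robot.inverse_kinematics(position, orientation): joint angles nearest the present ones, or None.
- readout.sense(): the state.
- cams.camera(name): name is "side" or "top"; returns a dict with "img" (400x640x3 uint8, red, green, blue), "vertical_fov" (degrees; the focal length in pixels is half the picture's height over the tangent of half this angle, whatever the lens; pixels are square), "cx", "cy" (the principal point, pixels), "origin" and "attitude" of the camera in the world. Camera axes: x right, y up, looking along -z (the intrinsics and any distortion apply to the point x, -y, -z); pixel columns grow to the right and rows downward; lengths in m; the calibration is good to about 2 mm. A picture is of the moment at which its call begins. There is no depth.
A pose or a line that the arm cannot do raises robot.MotionError and nothing moves.
- robot.close_job(): hands the job in, once; it reports no verdict.
The state is a dict: "clock": time; "q": joint angles; "qvel": joint speeds; "joint_torque": joint torques, N m; "tool_pos": TCP position; "eef_rot": TCP orientation; "wrist_force": force on the tool from outside, world axes, zero at the start; "moment": the same for the moment, N m; "width": opening from 0.0 (shut) to 1.0 (fully open).
Only numpy, scipy, OpenCV 4.12 (cv2) and the standard library are available. Lean on these libraries where they do the work, as an engineer would, in place of code of your own. Each camera call takes 0.05 s, during which the arm holds its last target.

## Working session

There is one attempt and no reset: what is moved stays moved. The work goes in short steps, each a Python script; the robot and the scene stay as the last script left them, time stands still between calls to the robot, and variables do not carry over. Pictures are saved under pics/ and viewed, and the job is handed in when it is done.

```bash
mkdir -p pics; python3 - <<'E'
from rig import robot, readout, cams
import cv2
for n in ("side","top"):
    c=cams.camera(n)
    cv2.imwrite(f"pics/{n}0.png",c["img"][:,:,::-1])
    print({k:v for k,v in c.items() if k!="img"})
s=readout.sense();print(s)
E
```

```text
{'vertical_fov': 51.16581402585129, 'cx': 312.86365782069237, 'cy': 199.56477818129994, 'origin': array([ 0.11585401, -0.60487964,  0.77555251]), 'attitude': array([ 0.86451599,  0.39104299, -0.1272647 , -0.28896572])}
{'vertical_fov': 45.485792498671046, 'cx': 320.6494377320301, 'cy': 195.49278579570108, 'origin': array([0.50019835, 0.02475077, 1.51281856]), 'attitude': array([-0.70502369, -0.00484249,  0.02229982,  0.70881652])}
{'clock': 0.1, 'q': array([-1.22579281,  0.62922646,  0.03844932,  1.51823493, -0.02703037,
        0.99631804, -0.01999563]), 'qvel': array([ 4.12951479e-04,  2.70607499e-04,  4.61067408e-06, -3.84736742e-03,
       -1.62448961e-04,  4.26761921e-04,  8.39731871e-04]), 'joint_torque': array([ 3.48968271e-03, -5.64520741e+01,  1.23042025e+00, -1.93970042e+01,
        1.12547210e-02,  5.47861186e-03, -2.19460316e-05]), 'tool_pos': array([0.25932251, 0.59543507, 0.23050931]), 'eef_rot': array([-0.5911515 ,  0.59179355,  0.38700951, -0.38799993]), 'wrist_force': array([0.4269039 , 0.54464447, 0.39600292]), 'moment': array([ 0.03630443, -0.03014937,  0.01418739]), 'width': 0.9975596751111114}
```

View pics/side0.png

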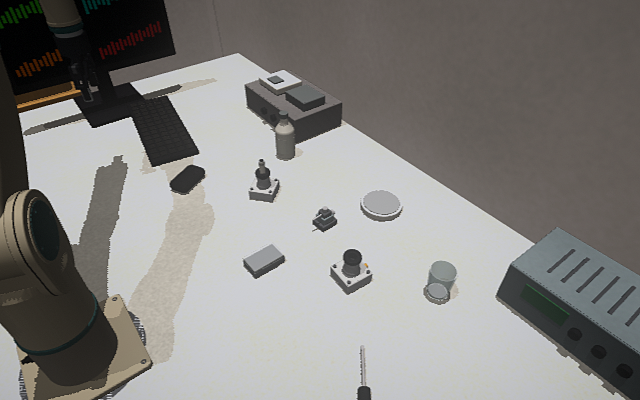

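View pics/top0.png

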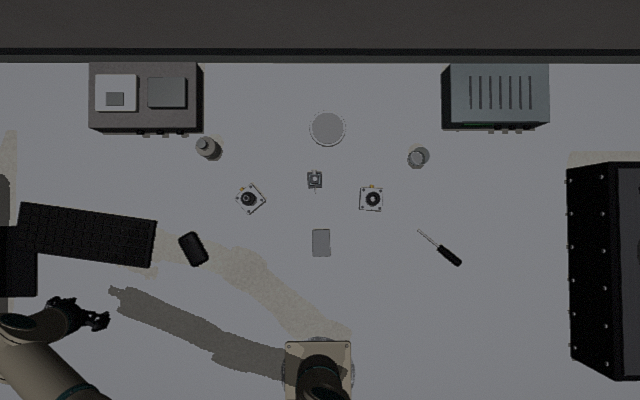

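```bash
python3 - <<'E'
import cv2,numpy as np
t=cv2.imread("pics/top0.png");s=cv2.imread("pics/side0.png")
def crop(im,x,y,w,h,k): 
    return cv2.resize(im[y:y+h,x:x+w],None,fx=k,fy=k,interpolation=cv2.INTER_CUBIC)
a=crop(t,225,175,50,50,8);b=crop(t,347,175,50,50,8)
cv2.imwrite("pics/topab.png",np.clip(np.hstack([a,b])*1.6,0,255))
a=crop(s,235,150,60,60,6.5);b=crop(s,322,238,60,60,6.5)
cv2.imwrite("pics/sideab.png",np.hstack([a,b]))
E
```

```text
[ WARN:0@0.066] global loadsave.cpp:1063 imwrite_ Unsupported depth image for selected encoder is fallbacked to CV_8U.
```

View pics/topab.png

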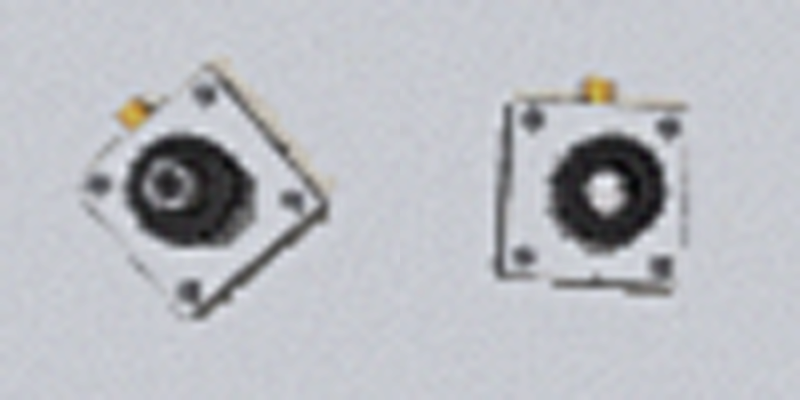

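View pics/sideab.png

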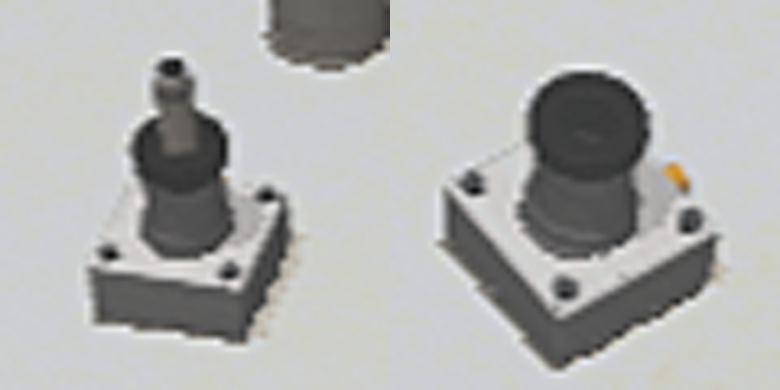

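```bash
cat > h.py <<'E'
import numpy as np
from scipy.spatial.transform import Rotation as R
from scipy.optimize import least_squares
CAM={'side':(51.16581402585129,312.86365782069237,199.56477818129994,[0.11585401,-0.60487964,0.77555251],[0.86451599,0.39104299,-0.1272647,-0.28896572]),
'top':(45.485792498671046,320.6494377320301,195.49278579570108,[0.50019835,0.02475077,1.51281856],[-0.70502369,-0.00484249,0.02229982,0.70881652])}
def rot(q): return R.from_quat(np.roll(q,-1))
def ray(n,u,v):
    f,cx,cy,o,q=CAM[n]; f=200/np.tan(np.radians(f/2))
    return np.array(o), rot(q).apply([(u-cx)/f,-(v-cy)/f,-1])
def onz(n,u,v,z):
    o,d=ray(n,u,v); return o+d*(z-o[2])/d[2]
def proj(n,p):
    f,cx,cy,o,q=CAM[n]; f=200/np.tan(np.radians(f/2))
    c=rot(q).inv().apply(np.array(p)-o); return np.array([cx+f*c[0]/-c[2],cy-f*c[1]/-c[2]])
def full(x0,y0,k,X,Y): return x0+(X+.5)/k-.5, y0+(Y+.5)/k-.5
E
python3 - <<'E'
from h import *
for nm,n,x0,y0,k,X,Y,z in [
 ('a stoptop','top',225,175,8,167,184,.114),('a collar','top',225,175,8,182,190,.077),('a screws','top',225,175,8,196.25,192.25,.03),
 ('a stoptop','side',235,150,6.5,172,66,.114),('a collar','side',235,150,6.5,181,145,.077),('a screws','side',235,150,6.5,187.5,223,.03),
 ('b collar','top',347,175,8,208,192,.077),('b screws','top',347,175,8,197.25,193,.03),
 ('b collar','side',322,238,6.5,199,124,.077),('b screws','side',322,238,6.5,191.5,201.5,.03)]:
    print(nm,n,onz(n,*full(x0,y0,k,X,Y),z).round(4))
# bystanders rough
for nm,u,v,z in [('solv',208,149,.1),('probe',315,179,.03),('mouse',193,249,.015),('tip',321,243,.027),('waf',328,129,.02),('beak',418,157,.05)]: print(nm,onz('top',u,v,z).round(3))
E
```

```text
a stoptop top [0.5489 0.21   0.114 ]
a collar top [0.5479 0.2093 0.077 ]
a screws top [0.5485 0.2098 0.03  ]
a stoptop side [0.5477 0.2111 0.114 ]
a collar side [0.5453 0.2062 0.077 ]
a screws side [0.5473 0.2117 0.03  ]
b collar top [ 0.5452 -0.1676  0.077 ]
b screws top [ 0.5463 -0.1697  0.03  ]
b collar side [ 0.5422 -0.1718  0.077 ]
b screws side [ 0.5456 -0.1679  0.03  ]
solv [0.694 0.322 0.1  ]
probe [0.609 0.005 0.03 ]
mouse [0.393 0.386 0.015]
tip [ 0.41  -0.012  0.027]
waf [ 0.767 -0.037  0.02 ]
beak [ 0.674 -0.314  0.05 ]
```

```bash
python3 - <<'E'
from h import *
from rig import robot,readout
s=readout.sense()
print(rot(s['eef_rot']).as_matrix().round(3))
def ori(psi): # jaw x dir angle psi, y down
    x=np.array([np.cos(psi),np.sin(psi),0]);y=np.array([0,0,-1.]);z=np.cross(x,y)
    return np.roll(R.from_matrix(np.c_[x,y,z]).as_quat(),1)
for d in range(-180,180,30):
    r=[]
    for p in ([.5482,.2103],[.5455,-.169]):
      for z in (.2,.075):
        q=robot.inverse_kinematics(p+[z],ori(np.radians(d))); r.append(None if q is None else np.round(q,2))
    print(d,r)
E
```

```text
[[ 0.399 -0.001 -0.917]
 [ 0.917 -0.002  0.399]
 [-0.002 -1.     0.   ]]
-180 [array([-0.11,  0.61, -0.48,  1.72,  0.35,  0.89,  2.4 ]), array([-0.13,  0.79, -0.46,  1.81,  0.53,  0.67,  2.24]), array([-0.38,  0.84,  1.14,  1.79, -0.86,  1.11, -2.06]), array([ 0.57,  0.78, -0.51,  1.86,  0.6 ,  0.66,  2.84])]
-150 [array([-0.02,  0.64, -0.63,  1.72,  0.46,  0.93,  2.83]), array([-0.05,  0.82, -0.59,  1.81,  0.66,  0.72,  2.65]), array([-0.38,  0.84,  1.14,  1.79, -0.86,  1.11, -1.54]), array([-0.29,  0.97,  0.96,  1.88, -1.04,  0.89, -1.41])]
-120 [array([-1.03,  0.86,  1.14,  1.75, -0.87,  1.13, -1.7 ]), array([-0.95,  0.98,  0.96,  1.84, -1.03,  0.92, -1.58]), array([-0.38,  0.84,  1.14,  1.79, -0.86,  1.11, -1.02]), array([-0.29,  0.97,  0.96,  1.88, -1.04,  0.89, -0.89])]
-90 [array([-0.86,  0.68,  0.74,  1.75, -0.55,  0.93, -1.46]), array([-0.77,  0.84,  0.6 ,  1.83, -0.71,  0.7 , -1.34]), array([-0.23,  0.68,  0.79,  1.79, -0.59,  0.93, -0.75]), array([-0.1 ,  0.81,  0.57,  1.88, -0.69,  0.66, -0.68])]
-60 [array([-0.78,  0.64,  0.6 ,  1.74, -0.45,  0.9 , -1.03]), array([-0.7 ,
[... 1114 characters left out ...]
([-0.38,  0.57, -0.05,  1.73,  0.04,  0.84,  1.12]), array([-0.36,  0.75, -0.08,  1.82,  0.1 ,  0.58,  1.06]), array([ 0.18,  0.55,  0.1 ,  1.78, -0.07,  0.81,  1.89]), array([ 0.34,  0.73, -0.13,  1.87,  0.17,  0.55,  1.66])]
120 [array([-0.29,  0.58, -0.2 ,  1.73,  0.14,  0.85,  1.55]), array([-0.29,  0.75, -0.19,  1.82,  0.23,  0.59,  1.47]), array([ 0.28,  0.55, -0.05,  1.78,  0.03,  0.81,  2.31]), array([ 0.41,  0.74, -0.25,  1.86,  0.31,  0.57,  2.06])]
150 [array([-0.2 ,  0.59, -0.34,  1.73,  0.25,  0.87,  1.97]), array([-0.21,  0.77, -0.33,  1.82,  0.39,  0.62,  1.84]), array([ 0.38,  0.56, -0.2 ,  1.77,  0.14,  0.83,  2.73]), array([ 0.49,  0.76, -0.37,  1.86,  0.45,  0.61,  2.45])]
```

```bash
cat >> h.py <<'E'
def ori(psi):
    x=np.array([np.cos(psi),np.sin(psi),0]);y=np.array([0,0,-1.]);z=np.cross(x,y)
    return np.roll(R.from_matrix(np.c_[x,y,z]).as_quat(),1)
O=ori(np.radians(45))
A=np.array([.5482,.2103]);B=np.array([.5455,-.169])
def st(s,t=''): print(t,round(s['clock'],2),'tcp',s['tool_pos'].round(4),'F',s['wrist_force'].round(1),'M',s['moment'].round(2),'w',round(s['width'],3))
E
python3 - <<'E'
from h import *
from rig import robot,readout,cams
import cv2
robot.goto([*A,.2],O); st(readout.sense())
robot.command_gripper(.3,50); st(readout.sense())
robot.move_straight([*A,.1],velocity=.08); st(readout.sense())
for n,x,y in(("side",233,120),("top",205,155)):
    c=cams.camera(n)["img"][:,:,::-1][y:y+90,x:x+90]
    cv2.imwrite(f"pics/{n}1.png",cv2.resize(c,None,fx=6,fy=6,interpolation=2))
E
```

```text
1.86 tcp [0.5477 0.2122 0.2   ] F [-0.6  0.2  0. ] M [0.03 0.02 0.02] w 1.004
 2.46 tcp [0.5482 0.2103 0.2   ] F [ 0.1 -0.1 -0.4] M [0.04 0.03 0.03] w 0.297
 3.86 tcp [0.5486 0.2105 0.1006] F [-0.2 -0.   0.2] M [-0.    0.01 -0.03] w 0.3
```

View pics/side1.png

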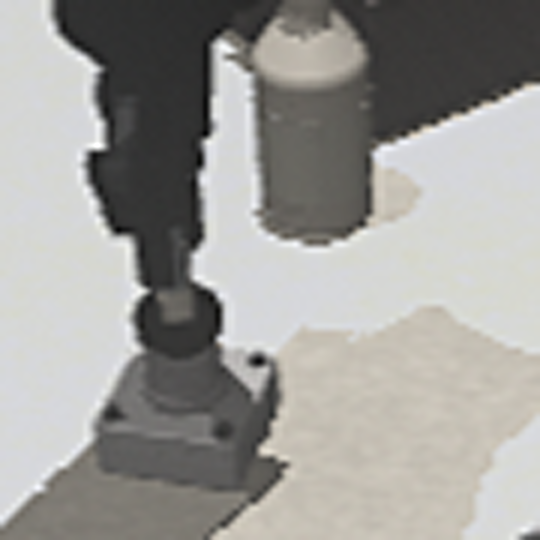

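View pics/top1.png

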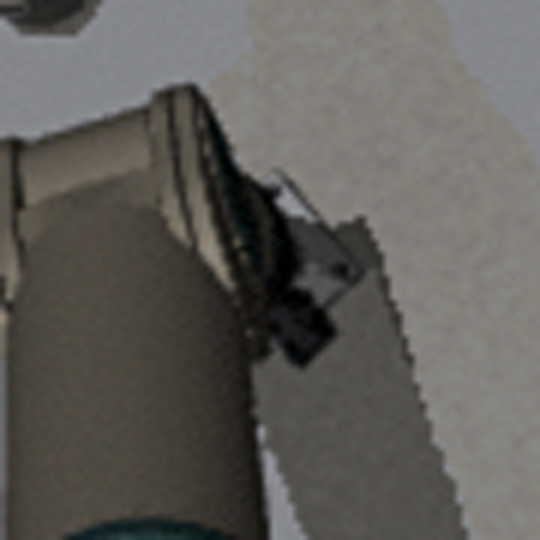

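The stopper runs up between the fingers, at about (175,300) in the side crop. There is no contact force. Next I press down in steps.

```bash
python3 - <<'E'
from h import *
from rig import robot,readout
z=.082
robot.move_straight([*A,z],velocity=.05); st(readout.sense())
while z>.062:
    z-=.001
    robot.move_straight([*A,z],velocity=.03); robot.hold(.05); s=readout.sense(); st(s)
    if abs(s['wrist_force'][2])>16: break
E
```

```text
4.47 tcp [0.548  0.2101 0.0815] F [ 0.1 -0.5 -0.6] M [ 0.04  0.   -0.07] w 0.301
 4.77 tcp [0.5483 0.2104 0.0811] F [ 0.   0.8 -0.5] M [ 0.01  0.02 -0.  ] w 0.301
 5.07 tcp [0.5482 0.2103 0.08  ] F [-0.9 -0.1 -0.4] M [-0.01  0.08  0.01] w 0.3
 5.37 tcp [0.5482 0.2103 0.079 ] F [-0.2  0.   0.5] M [-0.01  0.05 -0.03] w 0.303
 5.67 tcp [0.5482 0.2103 0.078 ] F [0.7 0.2 0.3] M [-0.01 -0.01 -0.01] w 0.299
 5.97 tcp [0.5483 0.2103 0.077 ] F [ 0.8  0.2 -0.8] M [-0.03 -0.06 -0.03] w 0.296
 6.27 tcp [0.5483 0.2103 0.0763] F [-0.6 -0.4  5.1] M [-0.07  0.18 -0.01] w 0.297
 6.57 tcp [0.5483 0.2104 0.0753] F [-0.7  0.5  6.1] M [-0.07  0.17 -0.03] w 0.3
 6.87 tcp [0.5483 0.2103 0.0744] F [-0.7 -0.5  6.6] M [-0.06  0.23 -0.  ] w 0.303
 7.17 tcp [0.5483 0.2104 0.0735] F [-1.7  0.2  7.8] M [-0.18  0.34  0.02] w 0.297
 7.47 tcp [0.5484 0.2103 0.0726] F [-1.9  0.1  7.9] M [-0.14  0.36 -0.04] w 0.299
 7.77 tcp [0.5483 0.2104 0.0717] F [-1.8 -0.7  8.3] M [-0.16  0.47  0.02] w 0.299
 8.07 tcp [0.5484 0.2103 0.0708] F [-1.8  0.5  9.4] M [-0.13  0.43  0.02] w 0.303
 8.37 tcp [0.5484 0.2104 0.0699] F [-2.4  0.1 10.6] M [-0.18  0.53  0.01] w 0.3
 8.67 tcp [0.5484 0.2104 0.0691] F [-2.2 -1.  11.7] M [-0.21  0.54 -0.01] w 0.299
 8.97 tcp [0.5484 0.2104 0.0689] F [-4.6 -1.  17.9] M [-0.37  0.95 -0.03] w 0.297
```

```bash
python3 - <<'E'
from h import *
from rig import robot,readout
robot.command_gripper(0.0,50); robot.hold(.2); st(readout.sense())
E
```

```text
9.41 tcp [0.5487 0.2102 0.0693] F [-4.3 -1.8 20.7] M [-0.41  0.98  0.01] w 0.172
```

```bash
python3 - <<'E'
from h import *
from rig import robot,readout
for z in (.070,.073,.076,.080,.086):
    robot.move_straight([*A,z],velocity=.04); s=readout.sense(); st(s)
    if s['wrist_force'][2]<-15: print('caught');break
E
```

```text
9.66 tcp [0.5486 0.2101 0.0711] F [-1.6 -1.9  9.2] M [-0.24  0.39  0.01] w 0.171
 9.91 tcp [0.5483 0.2099 0.0734] F [-1.4 -1.4  6.9] M [-0.27  0.28 -0.03] w 0.176
 10.16 tcp [0.548  0.2099 0.0756] F [ 0.  -1.1 -1.4] M [-0.18 -0.04  0.05] w 0.172
 10.41 tcp [0.5481 0.21   0.0803] F [-1.  -1.5  4.3] M [-0.51  0.22  0.02] w 0.17
 10.71 tcp [0.5483 0.2109 0.0863] F [ 0.1 -0.  -0.4] M [-0.05  0.03 -0.05] w 0.176
```

```bash
python3 - <<'E'
from h import *
from rig import robot,readout,cams
import cv2
robot.move_straight([*A,.2],velocity=.12); s=readout.sense(); st(s)
for n,x,y in(("side",213,90),):
    c=cams.camera(n)["img"][:,:,::-1][y:y+120,x:x+120]
    cv2.imwrite(f"pics/{n}2.png",cv2.resize(c,None,fx=5,fy=5,interpolation=2))
print(proj('side',s['tool_pos']), proj('side',s['tool_pos']+[0,0,-.035]))
E
```

```text
11.81 tcp [0.5476 0.2101 0.1992] F [-0.9  0.3 -1.1] M [-0.03  0.02  0.  ] w 0.174
[258.24238708 132.75036363] [259.48491755 144.24495013]
```

View pics/side2.png

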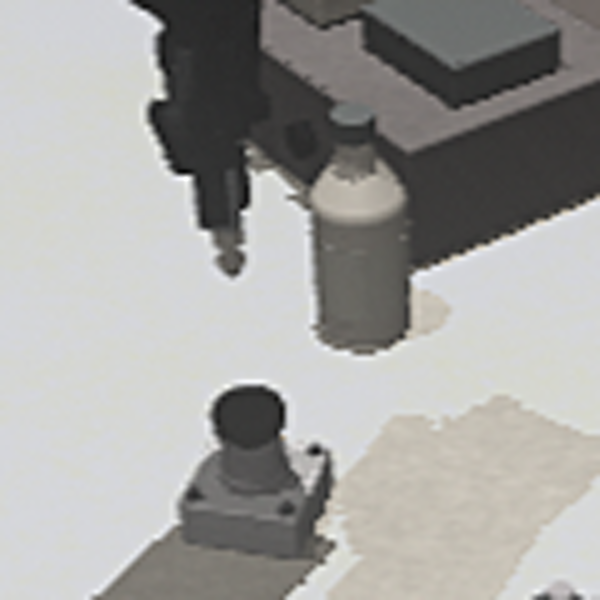

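Stopper is out: its foot is at side pixel (260,145), 1 px from where I predicted it. Port a's collar is back up. Moving to B.

```bash
python3 - <<'E'
from h import *
from rig import robot,readout,cams
import cv2
robot.goto([*B,.2],O); robot.move_straight([*B,.125],velocity=.1);robot.hold(.2); s=readout.sense(); st(s)
for n,x,y in(("side",305,200),("top",335,160)):
    c=cams.camera(n)["img"][:,:,::-1][y:y+100,x:x+100]
    cv2.imwrite(f"pics/{n}3.png",cv2.resize(c,None,fx=6,fy=6,interpolation=2))
print(proj('side',s['tool_pos']), proj('side',s['tool_pos']+[0,0,-.035]))
E
```

```text
14.38 tcp [ 0.5459 -0.1692  0.1257] F [ 0.3  0.3 -1. ] M [-0.04  0.01 -0.01] w 0.17
[354.01833405 239.90392539] [353.06395238 250.95136782]
```

View pics/side3.png

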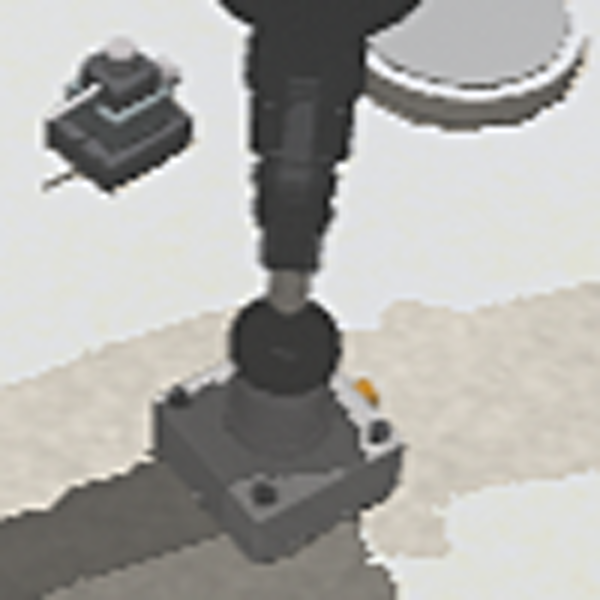

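View pics/top3.png

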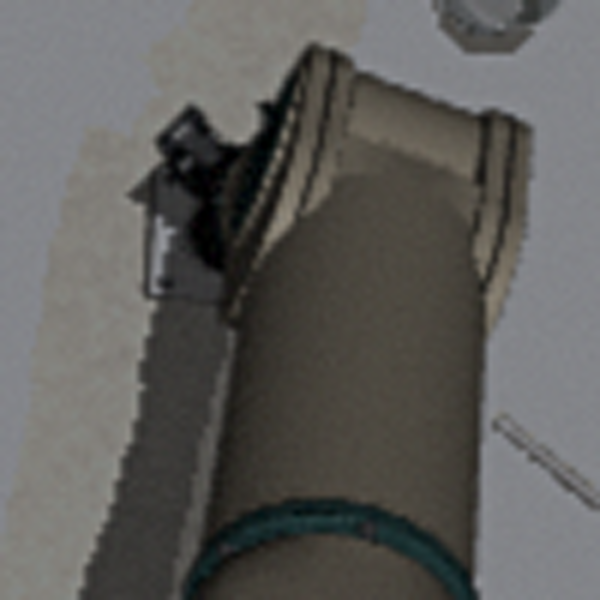

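The stopper is over the collar hole: in the crop its column is 289, and the collar's is about 286, as projected. Inserting with force checks.

```bash
python3 - <<'E'
from h import *
from rig import robot,readout
z=.116
robot.move_straight([*B,z],velocity=.06); st(readout.sense())
while z>.066:
    z-=.003 if z>.081 else .0015
    robot.move_straight([*B,z],velocity=.04); s=readout.sense(); st(s)
    F=s['wrist_force']
    if F[2]>22 or np.hypot(F[0],F[1])>10: break
E
```

```text
14.78 tcp [ 0.545  -0.1688  0.1153] F [-1.   0.6  0. ] M [0.05 0.   0.02] w 0.174
 15.03 tcp [ 0.5454 -0.1689  0.1128] F [ 0.5  0.4 -0.8] M [ 0.03 -0.01  0.  ] w 0.172
 15.28 tcp [ 0.5454 -0.1689  0.1098] F [ 0.3 -0.1 -0.5] M [-0.   -0.01 -0.02] w 0.17
 15.53 tcp [ 0.5453 -0.169   0.1068] F [ 0.1 -0.2  0.1] M [-0.05 -0.01 -0.  ] w 0.171
 15.78 tcp [ 0.5453 -0.1689  0.1038] F [ 0.5 -0.8 -0.5] M [ 0.04  0.04 -0.01] w 0.17
 16.02 tcp [ 0.5453 -0.169   0.1008] F [0.8 0.  0.2] M [ 0.03  0.06 -0.03] w 0.172
 16.27 tcp [ 0.5453 -0.1689  0.0978] F [-0.1 -0.5 -1. ] M [ 0.02 -0.   -0.02] w 0.171
 16.52 tcp [ 0.5453 -0.1689  0.0948] F [ 0.5 -0.6 -0.7] M [-0.   -0.01 -0.03] w 0.173
 16.77 tcp [ 0.5453 -0.1689  0.0918] F [ 0.9 -0.1 -0.2] M [-0.07  0.02 -0.02] w 0.169
 17.02 tcp [ 0.5453 -0.1689  0.0888] F [ 0.2 -0.5 -0.5] M [ 0.02 -0.06  0.07] w 0.176
 17.27 tcp [ 0.5453 -0.1689  0.0858] F [-0.2 -0.3 -0.3] M [-0.03  0.04 -0.02] w 0.17
 17.52 tcp [ 0.5459 -0.1693  0.0832] F [-0.6 -1.   1.7] M [-0.16 -0.09  0.03] w 0.17
 17.77 tcp [ 0.5459 -0.1692  0.0802] F [-0.1 -0.9  1.7] M [-0.17 -0.01  0.  ] w 0.172
 18.02 tcp [ 0.5457 -0.1691  0.0785] F [ 0.7 -2.1  5.1] M [-0.34 -0.16 -0.02] w 0.174
 18.27 tcp [ 0.5456 -0.1692  0.0767] F [ 0.7 -1.6 -1.7] M [-0.47 -0.33 -0.03] w 0.169
 18.52 tcp [ 0.5456 -0.1692  0.0753] F [ 1.3 -0.8 -1.5] M [-0.45 -0.34  0.  ] w 0.168
 18.77 tcp [ 0.5456 -0.1692  0.074 ] F [ 1.4 -2.6 -0.4] M [-0.53 -0.38 -0.03] w 0.173
 19.02 tcp [ 0.5457 -0.1691  0.0732] F [ 0.5 -1.4  7.4] M [-0.41  0.01  0.01] w 0.174
 19.27 tcp [ 0.5457 -0.1692  0.072 ] F [ 0.1 -2.2  7.8] M [-0.36  0.1   0.  ] w 0.171
 19.52 tcp [ 0.5457 -0.1691  0.0706] F [-1.2 -1.2 11. ] M [-0.37  0.19 -0.04] w 0.172
 19.77 tcp [ 0.5457 -0.1691  0.0694] F [-1.4 -0.7 12.2] M [-0.34  0.3   0.03] w 0.176
 20.02 tcp [ 0.5458 -0.1692  0.0693] F [-4.1 -0.4 24.2] M [-0.08  0.9  -0.  ] w 0.176
```

```bash
python3 - <<'E'
from h import *
from rig import robot,readout,cams
import cv2
robot.command_gripper(.32); st(readout.sense())
robot.move_straight([*B,.076],velocity=.03); st(readout.sense())
robot.move_straight([*B,.09],velocity=.04); st(readout.sense())
robot.move_straight([*B,.16],velocity=.1)
robot.hold(.2);st(readout.sense())
for n,x,y in(("side",305,200),):
    c=cams.camera(n)["img"][:,:,::-1][y:y+100,x:x+100]
    cv2.imwrite(f"pics/{n}4.png",cv2.resize(c,None,fx=6,fy=6,interpolation=2))
print(proj('side',[*B,.114]), proj('side',[*B,.119]))
E
```

```text
20.31 tcp [ 0.5473 -0.1681  0.0687] F [ 1.1  0.4 16.6] M [ 0.21  0.07 -0.  ] w 0.319
 20.77 tcp [ 0.5457 -0.1681  0.0761] F [1.1 1.3 4.6] M [ 0.26 -0.3  -0.02] w 0.319
 21.27 tcp [ 0.5451 -0.1691  0.09  ] F [-0.3 -0.  -0.3] M [ 0.06  0.03 -0.04] w 0.316
 22.32 tcp [ 0.5451 -0.1689  0.1593] F [ 0.6 -0.2  0. ] M [-0.    0.06  0.02] w 0.319
[353.48772966 243.7085993 ] [353.62498463 242.11110288]
```

View pics/side4.png

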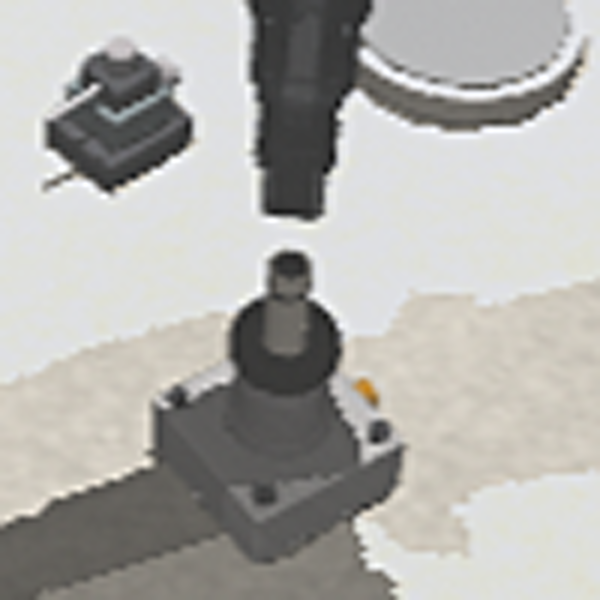

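The stopper top is at (353.2,243.9); fully home predicts (353.5,243.7). One pixel is about 3 mm, so I'll check the height by touch with shut fingers.

```bash
python3 - <<'E'
from h import *
from rig import robot,readout,cams
import cv2
robot.command_gripper(0.0)
robot.move_straight([*B,.120],velocity=.08); st(readout.sense())
z=.119
while z>.110:
    z-=.001
    robot.move_straight([*B,z],velocity=.03); robot.hold(.05); s=readout.sense(); st(s)
    if s['wrist_force'][2]>13: break
robot.move_straight([*B,.17],velocity=.1)
robot.goto([.45,-.02,.32],O); robot.command_gripper(1.0); robot.hold(.3); st(readout.sense())
for n in("side","top"):
    c=cams.camera(n)["img"][:,:,::-1]
    cv2.imwrite(f"pics/{n}5.png",c)
    if n=="side": cv2.imwrite("pics/side5c.png",cv2.resize(c[230:310,310:400],None,fx=7,fy=7,interpolation=2))
E
```

```text
23.4 tcp [ 0.5456 -0.1691  0.12  ] F [-0.1  0.8  0.2] M [ 0.    0.   -0.03] w -0.003
 23.7 tcp [ 0.5457 -0.1691  0.1183] F [ 0.1 -0.8 -0.3] M [-0.02  0.01  0.04] w 0.003
 24.0 tcp [ 0.5455 -0.169   0.117 ] F [-0.1  0.6  0.8] M [ 0.03 -0.06 -0.03] w -0.004
 24.3 tcp [ 0.5455 -0.169   0.116 ] F [ 0.1 -0.1  0.1] M [-0.03 -0.03 -0.06] w -0.0
 24.6 tcp [ 0.5455 -0.169   0.1149] F [ 0.1 -0.3 -0.2] M [-0.01 -0.01  0.02] w 0.0
 24.9 tcp [ 0.5456 -0.169   0.1141] F [-0.1 -0.5  0.8] M [ 0.01 -0.01  0.06] w 0.0
 25.2 tcp [ 0.5464 -0.1693  0.1139] F [-1.1  0.6  6.7] M [0.06 0.09 0.02] w -0.001
 25.5 tcp [ 0.5473 -0.1696  0.1138] F [ 0.5 -0.4 12. ] M [ 0.08  0.2  -0.  ] w -0.001
 25.8 tcp [ 0.5481 -0.1699  0.1137] F [-0.2  0.4 15.8] M [ 0.05  0.16 -0.01] w 0.0
 28.55 tcp [ 0.45 -0.02  0.32] F [ 0.4 -0.9 -0.1] M [-0.03 -0.01  0.03] w 0.999
```

View pics/side5.png

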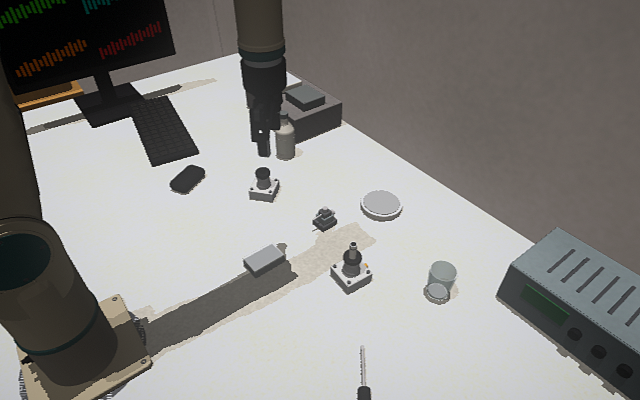

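View pics/side5c.png

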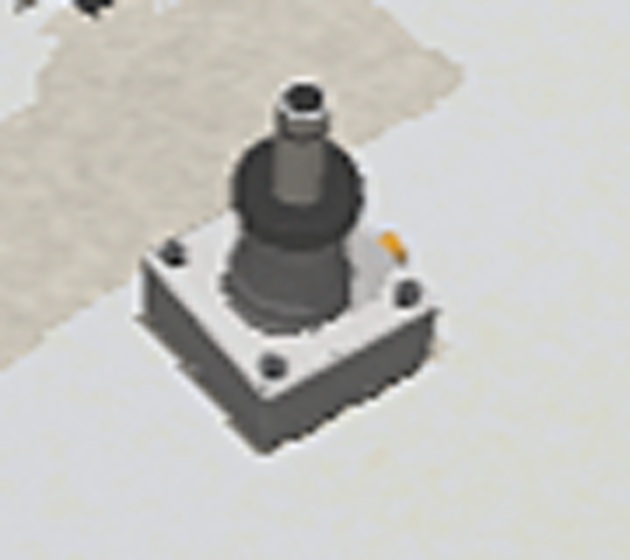

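View pics/top5.png

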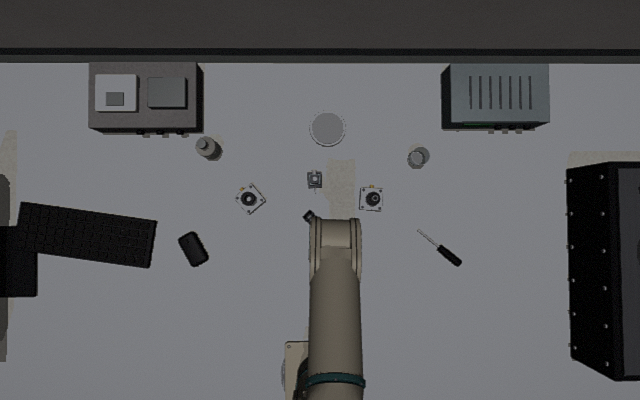

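The top was felt at 114 mm and was rigid up to 16 N, so the stopper is on the bore's floor. Both collars are up, port a is open, and the bystanders stand at the same pixels as before.

```bash
python3 -c "
from rig import robot
print(robot.close_job())"
```

```text
the job is handed in; nothing more can be done
None
```

The stopper is out of port a and fully home in port b. I handed the job in at about 29 s of the 51 s allowed.

**What I did:** I pressed port a's collar in to its stop, about 8 mm. Holding it there, I gripped the stopper and drew it out. I then pushed it into port b until it bottomed, opened the fingers, backed off, and moved the arm clear.

**What the last checks showed:**
- **Seated:** shut fingers met the stopper's top at 114 mm, the fully home height, and it did not give under 16 N.
- **Collars:** both look up in the side picture. Port b's collar pushed back on the fingers as they rose, until they were clear of it.
- **Surroundings:** the bystanders I could see were at the same pixels as at the start. The arm hid the tip box in the last top view, but it was in place in the side view.
- **Forces:** the highest wrist reading I printed was about 24 N, against the 120 N limit.

**Not tested:** I did not tug on the stopper to prove the lock. I judged it locked from the drop in force at about 77 mm on the way in, the home height, and the raised collar.

No check failed. After the pull-out, the stopper's foot showed about 1 px (3 mm) lower in the gripper than expected. The height measured in port b showed that this did not matter.

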